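Press the ceramic tile flush in the inspection nest with the spacer

ROBOT

A 6-joint arm with a two-finger parallel gripper is mounted at the origin on the work surface. World frame = base frame: x ahead of the robot, y to its left, z up, the work surface at z = 0. Lengths are in m, angles in rad, forces in N, time in s.
With the tool pointing down it reaches from about 0.25 to 0.775 m from the base axis. Payload 8.9 kg.
Tool frame: the origin (TCP) lies midway between the tips of the shut fingers; the grasp point (between the pads) lies grip_depth behind it (grip_depth is the distance from the TCP to the grasp point, in m); z points along the fingers, y is the direction in which the jaws open and shut (so a half turn about z gives the same grasp; the last joint's range is limited). The gripper opens to 85 mm and grips with 20 to 120 N. Pads are 22 mm wide; open, the fingers measure 114 mm over their backs; the gripper's body (76 mm by 85 mm) begins 54 mm behind the grasp point. The pads swing forward as they close: fully open they stand 13 mm farther back than shut.
Start: joints at [1.075, 0.291, -0.153, 1.127, 0, 1.431], TCP at [0.183, 0.492, 0.231] pointing down, gripper open.
Joint ranges: [-2.52, 2.52], [-0.91, 1.74], [-1.3, 1.37], [-1.96, 2.02], [-1.52, 1.47], [-3.14, 3.14]. Speed limits (rad/s): [2.22, 2.22, 2.79, 3.14, 3.14, 3.14].

INTERFACE

Orientations are given as a 3x3 rotation matrix whose columns are the frame's x, y, z axes.
In Python, from station import observe, capture, close_job, outline_of, grip_depth gives the robot as it stands.
- The arm moves only by the tool send_rows, never from a script. Its argument "series" is a list of rows, each an object of numbers: "dx", "dy", "dz": the shift along the tool's x, y, z in cm; "wx", "wy", "wz": the turn, a rotation vector about the tool's x, y, z in rad; "claw": the closure in counts, from 0 (fully open) to 255 (shut). In form: [{"dx": .., "dy": .., "dz": .., "wx": .., "wy": .., "wz": .., "claw": ..}, ...]. A call has 1 to 12 rows; each row is the pose to reach, as a shift and turn from the pose commanded when the call began, along the tool's axes at that moment; what a row does not reach only later rows make up. A row lasts 1/8 s, in which the tool goes at most 62.5 mm and 10.7 degrees, less where a joint would pass 70% of its speed; a pose out of reach is approached as far as the arm can. A call with a gripper value outside its range is refused whole. The fingers move at their own pace and stop on an object; the grip force is fixed at half the most. Time passes only in rows, so rows that repeat a pose let the fingers close. It gives the time, the measured TCP pose, the force and the opening at its end, in the units of the state.
- observe(): the state, without advancing time (a new reading comes with each control period).
- capture(name): name is "scene" or "top" or "wrist"; returns a dict with "img" (400x640x3 uint8, red, green, blue), "fx", "fy", "cx", "cy" (pixels), "extrinsics" (4x4, takes a point from camera to world coordinates). Camera axes: x right, y down, z forward; pixel columns grow to the right and rows downward; lengths in m; the calibration is good to about 2 mm. A picture is of the moment at which its call begins. There is no depth.
- close_job(): hands the job in, once; it reports no verdict.
Trained networks look in a picture, given as the dict that the camera call returned (one of the last four; its "shot" number tells which), for a name from the list of things; names that differ only in an ending like _2 or _b are one class to them, and where a whole thing is asked for, a point or a joint stands for the part that bears it (a point fixed in the world has none). Each returns a list of dicts, best first, with "p" (0 to 1); they miss things now and then, are a little off and sometimes report something else, mostly with a low value. They report only what shows in the picture. A call takes as long as a camera call.
- outline_of(target, picture): "mask" (400x640 bool, what is visible of it) and "at" ([column, row] in pixels, amid what is visible of it).
The state is a dict: "clock": time; "joints": joint angles; "dq": joint speeds; "joint_torque": joint torques, N m; "tcp_pos": TCP position; "tool_rot": TCP orientation; "force": force on the tool from outside, world axes, zero at the start; "wrist_torque": the same for the moment, N m; "gripper_width": opening from 0.0 (shut) to 1.0 (fully open).
Only numpy, scipy, OpenCV 4.12 (cv2) and the standard library are available. Lean on these libraries where they do the work, as an engineer would, in place of code of your own. Each camera call takes 0.05 s, during which the arm holds its last target.

TASK

In the inspection nest the ceramic tile lies a little short of its fence: take the black spacer plate out of its holder, lower it fully down, broad face towards the tile, into the gap between the tile and the row of three metal stops at the one place where that gap is wide enough, and with it push the tile until its long edge is flush along the fence. Finish while still gripping the spacer and holding the tile pressed firmly against the fence; do not let go. Touch the tile only with the spacer and leave the other things on the bench alone.

Things in the scene. Friction and masses are not known exactly. Their poses are not given: they have to be found in the camera images.
- nest: Fixed dark steel base plate of the inspection nest, 150 (x) x 180 (y) x 8 mm. Origin on the bench under the centre of the place that the tile takes when flush; the plate runs from x = -90 to +60 mm of it, y = -90 to +90 mm. x points from the stops to the fence; z up. Its top, on which the tile lies, is 8 mm above the origin.
- fence: Fixed steel fence on the nest's far side, a bar 18 x 160 x 22 mm (x, y, z), its top 30 mm above the bench. Origin at the middle of the foot of the face that looks to the tile (35 mm from the nest's origin in x, 8 mm up), axes as the nest's; the tile is flush when its +x edge lies along this face.
- tile: Loose white ceramic tile 70 (x) x 150 (y) x 10 mm, about 0.2 kg, lying flat on the nest, its long edges roughly along the fence and 3 to 9 mm short of it. Origin at the centre of its underside, axes roughly as the nest's. It slides on the nest with friction of 1 to 3 N; pushed off its middle it turns a little, and a firm push of about 10 to 15 N squares it against the fence.
- tile_left (a point): Point at half height on the tile's +x (fence side) edge, 70 mm to its +y side. On the fence's face when flush.
- tile_right (a point): The same, 70 mm to the tile's -y side.
- stop_short: Shortest of three fixed aluminium stops in a row on the nest opposite the fence, centres 36 mm apart along y; they swap places between starts. 22 (x) x 32 (y) x 18 mm, top 26 mm above the bench. Origin at the middle of the foot of its back face (x = -85 mm of the nest), axes as the nest's. Gap from its face to the tile 28 mm when the tile is flush, 19 to 25 mm at the start: wide enough.
- stop_short_face (a point): Middle of the top edge of that stop's face (the side towards the tile).
- stop_long_a: A long stop block, 40 mm (x) x 32 x 18 mm, origin and axes likewise. It leaves a gap of 10 mm when the tile is flush, less at the start: too narrow for the spacer.
- stop_long_b: The other long stop block, the same as stop_long_a.
- spacer: Loose black plastic plate standing upright, 14 mm thick (x) x 26 mm wide (y) x 80 mm tall, 60 g; its lowest 8 mm are reduced to 9 x 22 mm. Origin at the centre of its underside, z up along its height. It stands in the holder with its foot 5 mm above the bench and its upper 60 mm free to grip; in the nest its foot reaches the base plate 8 mm above the bench.
- holder: Fixed white plastic block 60 (x) x 80 (y) x 25 mm with a slot 16 x 28 mm, 20 mm deep, in the middle of its top, in which the spacer stands. Origin at the centre of its underside.
- spool: Bystander: wire spool 60 mm across, 60 mm tall, with grey flanges. Leave alone.
- flask: Bystander: amber glass jar 48 mm across, 85 mm tall, black cap. Leave alone.
- sample_box: Bystander: open grey divided box 90 x 120 x 30 mm. Leave alone.
- brush: Bystander: brush 160 mm long lying on the bench. Leave alone.

How it is judged:
By the outcome, as a careful person would: the job done as asked, in the order asked, and still so for the second after the job is handed in, while the arm keeps its last pose, push and grip.
It also fails if it takes over 42 s, if anything falls off the work surface, if the arm or the gripper's body presses on something with over 40 N, if the wrist force passes 120 N, or if a joint passes its speed limit or range.

## Working session

There is one attempt and no reset: what is moved stays moved. The work goes in short steps, Python scripts to look and compute and a tool call to move; the robot and the scene stay as the last step left them, time stands still between calls to the robot, and variables do not carry over. Pictures are saved under pics/ and viewed, and the job is handed in when it is done.

Besides the shell and the picture viewer there is one more tool, called after "Emit:" as name(argument=value, ...), one argument or row to a line, values as JSON. send_rows: Moves the arm, as the interface text tells. Its arguments: {"type":"object","properties":{"series":{"type":"array","items":{"type":"object","properties":{"dx":{"type":"number"},"dy":{"type":"number"},"dz":{"type":"number"},"wx":{"type":"number"},"wy":{"type":"number"},"wz":{"type":"number"},"claw":{"type":"number"}}}}},"required":["series"]}

```bash
mkdir -p pics; ls; python3 - <<'E'
from station import *
import cv2, numpy as np, pickle
print(observe()); print(grip_depth)
for n in ("scene","top"):
    c=capture(n); cv2.imwrite(f"pics/{n}0.png",c["img"][:,:,::-1]); print(n,c["fx"],c["fy"],c["cx"],c["cy"],c["extrinsics"],c["shot"])
    pickle.dump(c,open(f"{n}0.pkl","wb"))
E
```

```text
pics
{'clock': 0.0, 'joints': array([ 1.07469991e+00,  2.91237399e-01, -1.54128885e-01,  1.12669166e+00,
       -2.08200186e-05,  1.43149670e+00]), 'dq': array([-2.38637644e-03,  2.51344957e-03, -2.03180638e-03, -1.14353339e-03,
        3.43969367e-04,  4.34297579e-05]), 'joint_torque': array([-2.12134510e-03, -5.37145293e+01,  3.31366682e+01,  1.57025334e-02,
       -3.57817635e-04, -1.42755303e-05]), 'tcp_pos': array([0.18316273, 0.49154855, 0.23075362]), 'tool_rot': array([[-9.37020388e-01,  3.49274180e-01, -5.82214072e-04],
       [ 3.49274631e-01,  9.37019732e-01, -1.11943470e-03],
       [ 1.54556436e-04, -1.25228574e-03, -9.99999204e-01]]), 'force': array([-0.25298869,  0.57955667, -0.18939522]), 'wrist_torque': array([ 0.05660618, -0.02786781,  0.04617384]), 'gripper_width': 0.998372454425303}
0.0187
scene 465.159294470087 465.159294470087 323.982085350873 198.00143548239882 [[-0.88707377  0.30592187 -0.34570498  0.98743657]
 [ 0.46116948  0.55392399 -0.69317452  0.76466595]
 [-0.02056296 -0.77432552 -0.63245328  0.73544197]
 [ 0.          0.          0.          1.        ]] 1
top 430.2749537486508 430.2749537486508 323.3831110552106 197.27657401445 [[ 0.02712735 -0.99819659  0.05355076  0.52385012]
 [-0.99925763 -0.02854422 -0.02587323  0.01611699]
 [ 0.02735514 -0.05280914 -0.99822988  1.10212968]
 [ 0.          0.          0.          1.        ]] 2
```

View pics/scene0.png

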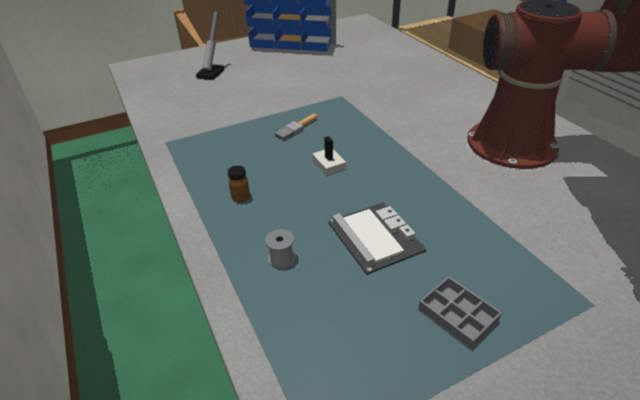

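View pics/top0.png

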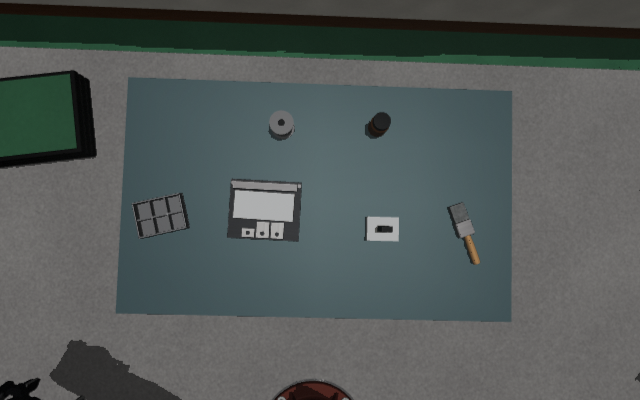

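```bash
cat > h.py <<'E'
import numpy as np, cv2, pickle
def proj(c,P):
    P=np.atleast_2d(P).astype(float); T=np.linalg.inv(c["extrinsics"]); q=P@T[:3,:3].T+T[:3,3]
    return np.c_[c["fx"]*q[:,0]/q[:,2]+c["cx"],c["fy"]*q[:,1]/q[:,2]+c["cy"]]
def unproj(c,uv,z):
    uv=np.atleast_2d(uv).astype(float); E=c["extrinsics"]
    d=np.c_[(uv[:,0]-c["cx"])/c["fx"],(uv[:,1]-c["cy"])/c["fy"],np.ones(len(uv))]@E[:3,:3].T
    s=(z-E[2,3])/d[:,2]; return E[:3,3]+d*s[:,None]
def crop(c,x0,y0,w,h,k,name):
    im=c["img"][y0:y0+h,x0:x0+w,::-1]; cv2.imwrite(name,cv2.resize(im,None,fx=k,fy=k,interpolation=cv2.INTER_CUBIC))
E
python3 - <<'E'
from h import *
c=pickle.load(open("top0.pkl","rb"))
crop(c,220,170,90,75,8,"pics/t_nest.png"); crop(c,355,205,60,50,10,"pics/t_hold.png")
E
```

```text
(no output)
```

View pics/t_nest.png

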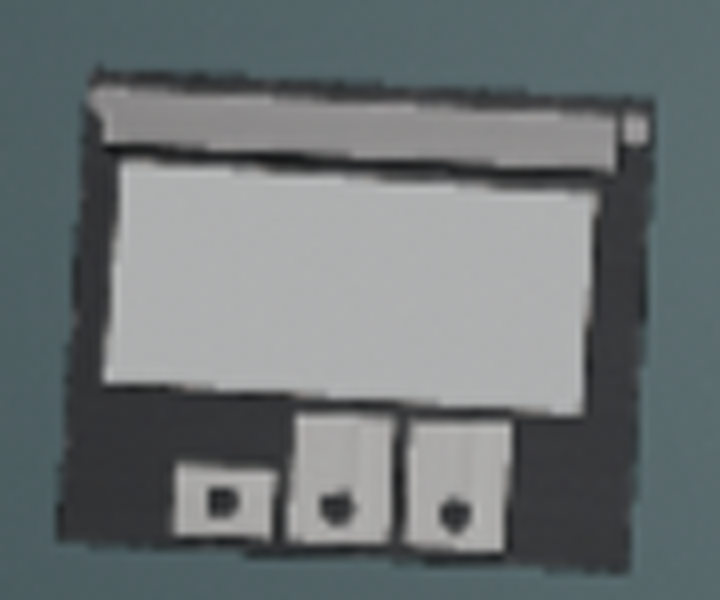

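View pics/t_hold.png

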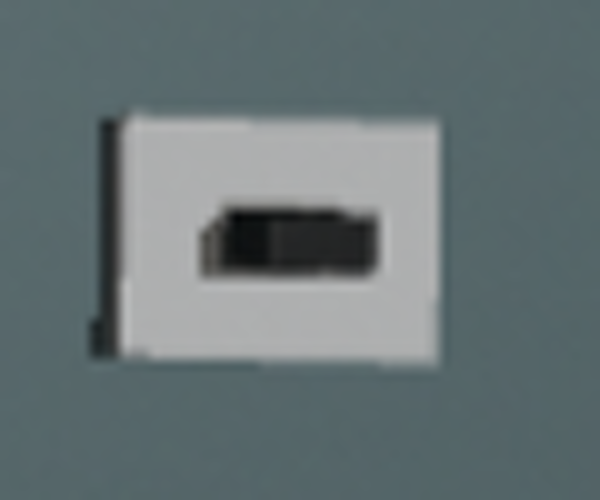

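```bash
python3 - <<'E'
from h import *
c=pickle.load(open("top0.pkl","rb"))
def cr(p,k,x0,y0): return (np.array(p,float)+.5)/k-.5+[x0,y0]
def fit(P,L):
    a=L-L.mean(0); b=P[:,:2]-P[:,:2].mean(0)
    H=a.T@b; th=np.arctan2(H[0,1]-H[1,0],H[0,0]+H[1,1]); R=np.array([[np.cos(th),-np.sin(th)],[np.sin(th),np.cos(th)]])
    t=P[:,:2].mean(0)-R@L.mean(0); return t,th,(P[:,:2]-(L@R.T+t))*1e3
n=unproj(c,cr([(95,75),(652,100),(630,572),(60,542)],8,220,170),.008)
print(*fit(n,np.array([(60,90),(60,-90),(-90,-90),(-90,90)])/1e3))
t=unproj(c,cr([(120,158),(598,190),(583,415),(103,383)],8,220,170),.018)
print(*fit(t,np.array([(35,75),(35,-75),(-35,-75),(-35,75)])/1e3))
h=unproj(c,cr([(122,112),(440,120),(438,362),(120,358)],10,355,205),.025)
print(*fit(h,np.array([(30,40),(30,-40),(-30,-40),(-30,40)])/1e3))
s=unproj(c,cr([(178,463),(277,470),(272,542),(174,537)],8,220,170),.026)
print(*fit(s,np.array([(22,16),(22,-16),(0,-16),(0,16)])/1e3))
E
```

```text
[0.56166704 0.13563934] -0.02314480600193463 [[-1.26503157 -1.83220354]
 [ 0.16399619  1.41943841]
 [ 0.24381987  0.42104685]
 [ 0.85721552 -0.00828172]]
[0.55739729 0.13791625] -0.03839385008697709 [[ 0.40689354  0.18337206]
 [ 0.42337268 -0.06481408]
 [-0.504677   -0.22399539]
 [-0.32558922  0.10543741]]
[ 0.50792062 -0.16232284] 0.009219326591144657 [[ 0.79635203  0.1822617 ]
 [ 0.24793847 -0.02674846]
 [-0.35662266 -0.05240735]
 [-0.68766784 -0.10310588]]
[0.47783365 0.17404246] -0.03136068481804646 [[ 0.48561567 -0.5937261 ]
 [ 0.13718842  0.71560118]
 [-0.18758221  0.77710631]
 [-0.43522188 -0.89898139]]
```

```bash
cat >> h.py <<'E'
from scipy.spatial.transform import Rotation as Ro
def Rdown(yaw): # tool y along world dir (cos yaw, sin yaw), z down
    y=np.array([np.cos(yaw),np.sin(yaw),0]); z=np.array([0,0,-1.]); return np.c_[np.cross(y,z),y,z]
def delta(s,pos,yaw):
    R=s["tool_rot"]; d=R.T@(np.array(pos)-s["tcp_pos"])*100; w=Ro.from_matrix(R.T@Rdown(yaw)).as_rotvec()
    print("dxyz cm",d.round(2),"w",w.round(4))
E
python3 - <<'E'
from h import *; from station import *
delta(observe(),(0.50,0.16,0.26),-0.025)
E
```

```text
dxyz cm [-41.27 -20.01  -2.9 ] w [-1.100e-03  6.000e-04  1.239e+00]
```

Emit:
send_rows(
  series=[
    {"dx": -41.3,"dy": -20,"dz": -2.9,"wz": 1.239,"claw": 0},
    {"dx": -41.3,"dy": -20,"dz": -2.9,"wz": 1.239,"claw": 0},
    {"dx": -41.3,"dy": -20,"dz": -2.9,"wz": 1.239,"claw": 0},
    {"dx": -41.3,"dy": -20,"dz": -2.9,"wz": 1.239,"claw": 0},
    {"dx": -41.3,"dy": -20,"dz": -2.9,"wz": 1.239,"claw": 0},
    {"dx": -41.3,"dy": -20,"dz": -2.9,"wz": 1.239,"claw": 0},
    {"dx": -41.3,"dy": -20,"dz": -2.9,"wz": 1.239,"claw": 0},
    {"dx": -41.3,"dy": -20,"dz": -2.9,"wz": 1.239,"claw": 0},
    {"dx": -41.3,"dy": -20,"dz": -2.9,"wz": 1.239,"claw": 0},
    {"dx": -41.3,"dy": -20,"dz": -2.9,"wz": 1.239,"claw": 0},
    {"dx": -41.3,"dy": -20,"dz": -2.9,"wz": 1.239,"claw": 0},
  ],
)

```text
invalid input
```

```bash
python3 - <<'E'
from h import *; from station import *
s=observe(); print(s["clock"],s["tcp_pos"],s["tool_rot"].round(3),s["joints"].round(3),s["force"],s["dq"].round(3))
c=capture("wrist"); pickle.dump(c,open("w1.pkl","wb")); crop(c,0,0,640,400,1.25,"pics/w1.png"); print(c["extrinsics"],c["fx"])
E
```

```text
0.1 [0.18319987 0.4916057  0.23081769] [[-0.937  0.349 -0.001]
 [ 0.349  0.937 -0.001]
 [ 0.    -0.001 -1.   ]] [ 1.075  0.291 -0.154  1.127 -0.     1.432] [ 0.1709624   1.01683312 -0.0024919 ] [ 0.    -0.002  0.002  0.     0.     0.001]
[[ 0.34907068  0.88516507  0.30762388  0.10383202]
 [ 0.93709514 -0.32918753 -0.11613901  0.52051736]
 [-0.00153625  0.32881357 -0.9443936   0.37314057]
 [ 0.          0.          0.          1.        ]] 284.6579347580306
```

View pics/w1.png

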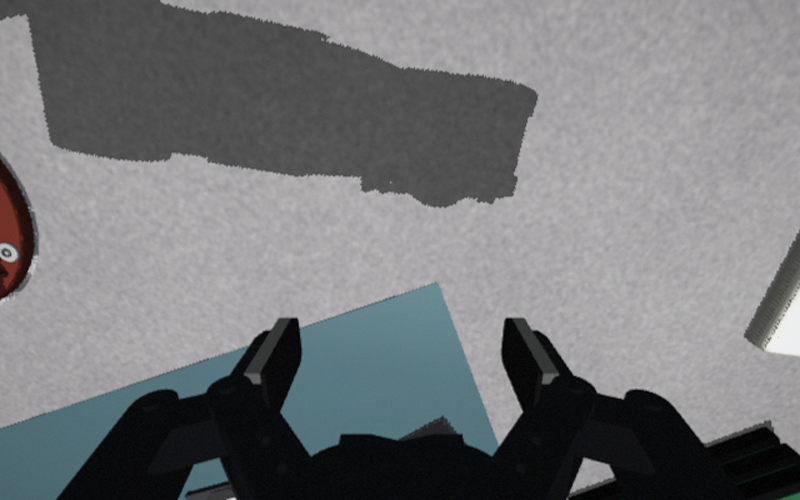

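```bash
python3 - <<'E'
from h import *; from station import *
delta(observe(),(0.54,0.08,0.26),-0.025)
E
```

```text
dxyz cm [-47.81 -26.12  -2.9 ] w [-9.000e-04  4.000e-04  1.239e+00]
```

Emit:
send_rows(
  series=[
    {"dx": 0,"dy": 0,"dz": -1.0,"wx": 0,"wy": 0,"wz": 0.1,"claw": 0},
  ],
)

```text
clock: 0.28
tcp_pos: [0.183, 0.4913, 0.2406]
tool_rot: [[-0.897, 0.443, -0.001], [0.443, 0.897, -0.002], [0.0, -0.002, -1.0]]
force: [-0.1, -0.8, -0.3]
gripper_width: 1.002
```

```bash
python3 - <<'E'
from h import *; from station import *
delta(observe(),(0.54,0.08,0.26),-0.025)
E
```

```text
dxyz cm [-50.22 -21.08  -1.9 ] w [-1.9000e-03  1.1000e-03  1.1371e+00]
```

Emit:
send_rows(
  series=[
    {"dx": -50.2,"dy": -21.1,"dz": -1.9,"wx": -0.002,"wy": 0.001,"wz": 1.137,"claw": 0},
    {"dx": -50.2,"dy": -21.1,"dz": -1.9,"wx": -0.002,"wy": 0.001,"wz": 1.137,"claw": 0},
    {"dx": -50.2,"dy": -21.1,"dz": -1.9,"wx": -0.002,"wy": 0.001,"wz": 1.137,"claw": 0},
    {"dx": -50.2,"dy": -21.1,"dz": -1.9,"wx": -0.002,"wy": 0.001,"wz": 1.137,"claw": 0},
    {"dx": -50.2,"dy": -21.1,"dz": -1.9,"wx": -0.002,"wy": 0.001,"wz": 1.137,"claw": 0},
    {"dx": -50.2,"dy": -21.1,"dz": -1.9,"wx": -0.002,"wy": 0.001,"wz": 1.137,"claw": 0},
    {"dx": -50.2,"dy": -21.1,"dz": -1.9,"wx": -0.002,"wy": 0.001,"wz": 1.137,"claw": 0},
    {"dx": -50.2,"dy": -21.1,"dz": -1.9,"wx": -0.002,"wy": 0.001,"wz": 1.137,"claw": 0},
    {"dx": -50.2,"dy": -21.1,"dz": -1.9,"wx": -0.002,"wy": 0.001,"wz": 1.137,"claw": 0},
    {"dx": -50.2,"dy": -21.1,"dz": -1.9,"wx": -0.002,"wy": 0.001,"wz": 1.137,"claw": 0},
    {"dx": -50.2,"dy": -21.1,"dz": -1.9,"wx": -0.002,"wy": 0.001,"wz": 1.137,"claw": 0},
  ],
)

```text
clock: 1.65
tcp_pos: [0.5403, 0.0814, 0.2599]
tool_rot: [[0.023, 1.0, 0.0], [1.0, -0.023, 0.002], [0.002, -0.0, -1.0]]
force: [0.3, -0.8, -0.5]
gripper_width: 1.0
```

```bash
python3 - <<'E'
from h import *; from station import *
s=observe(); print(s["clock"],s["tcp_pos"],s["tool_rot"].round(3),s["joints"].round(3),s["force"],s["dq"].round(3))
c=capture("wrist"); pickle.dump(c,open("w1.pkl","wb")); crop(c,0,0,640,400,1.25,"pics/w2.png"); print(c["extrinsics"],c["fx"])
E
```

```text
1.65 [0.5402744  0.08137543 0.25993379] [[ 0.023  1.     0.   ]
 [ 1.    -0.023  0.002]
 [ 0.002 -0.    -1.   ]] [ 0.014  0.318 -0.04   1.213  0.002  1.609] [ 0.26659597 -0.84611308 -0.49337167] [ 0.024 -0.013 -0.009  0.    -0.001  0.   ]
[[ 9.99732728e-01 -2.17670450e-02 -7.78899743e-03  5.42420293e-01]
 [-2.31174855e-02 -9.44640777e-01 -3.27290978e-01  1.65118920e-01]
 [-2.33647163e-04  3.27383564e-01 -9.44891500e-01  4.02416110e-01]
 [ 0.00000000e+00  0.00000000e+00  0.00000000e+00  1.00000000e+00]] 284.6579347580306
```

View pics/w2.png

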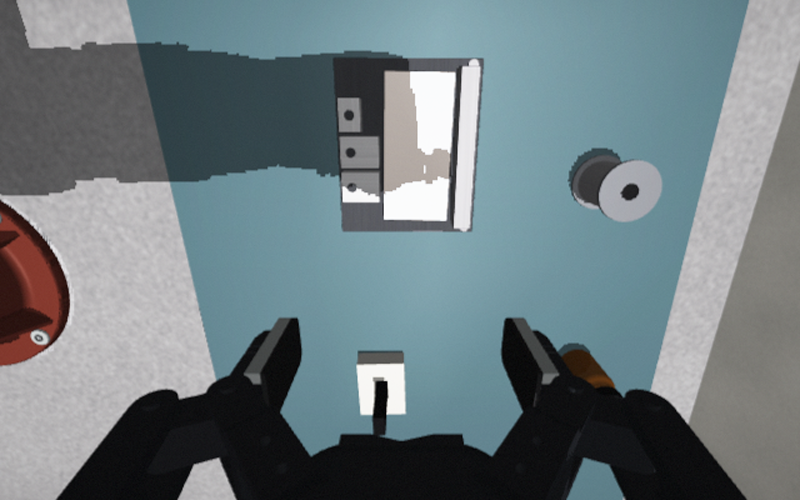

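```bash
python3 - <<'E'
from h import *
c=pickle.load(open("w1.pkl","rb")); crop(c,258,38,140,155,5,"pics/w2n.png"); crop(c,270,270,70,85,7,"pics/w2h.png")
E
```

```text
(no output)
```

View pics/w2n.png

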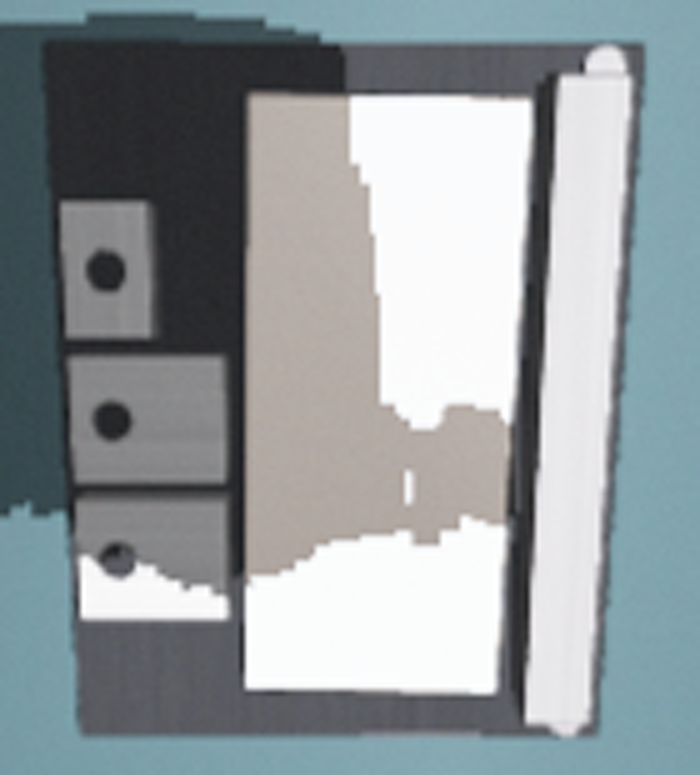

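View pics/w2h.png

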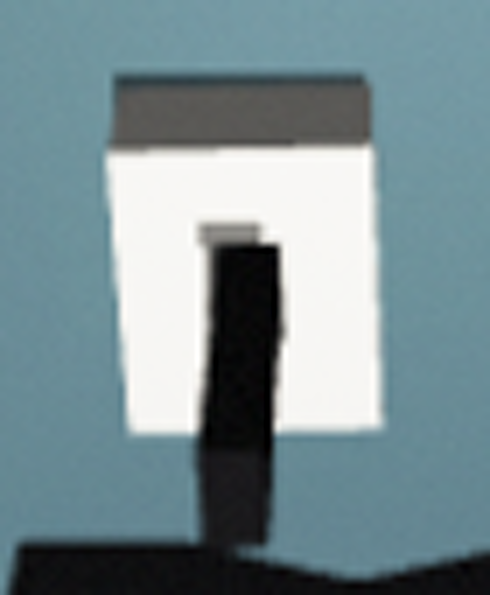

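```bash
cat >> h.py <<'E'
def cr(p,k,x0,y0): return (np.array(p,float)+.5)/k-.5+[x0,y0]
def fit(P,L):
    a=L-L.mean(0); b=P[:,:2]-P[:,:2].mean(0)
    H=a.T@b; th=np.arctan2(H[0,1]-H[1,0],H[0,0]+H[1,1]); R=np.array([[np.cos(th),-np.sin(th)],[np.sin(th),np.cos(th)]])
    t=P[:,:2].mean(0)-R@L.mean(0); return t.round(4),th.round(4),((P[:,:2]-(L@R.T+t))*1e3).round(1).tolist()
E
python3 - <<'E'
from h import *
c=pickle.load(open("w1.pkl","rb"))
u=lambda p,z: unproj(c,cr(p,5,258,38),z)
print("nest",*fit(u([(642,45),(598,735),(82,735),(45,43)],.008),np.array([(60,90),(60,-90),(-90,-90),(-90,90)])/1e3))
print("tile",*fit(u([(531,98),(497,692),(246,688),(247,95)],.018),np.array([(35,75),(35,-75),(-35,-75),(-35,75)])/1e3))
print("short",*fit(u([(152,203),(155,338),(66,338),(60,203)],.026),np.array([(22,16),(22,-16),(0,-16),(0,16)])/1e3))
print("long",*fit(u([(224,356),(228,484),(75,484),(67,356)],.026),np.array([(40,16),(40,-16),(0,-16),(0,16)])/1e3))
h=unproj(c,cr([(373,147),(383,430),(128,434),(107,147)],7,270,270),.025)
print("holder",*fit(h,np.array([(30,40),(30,-40),(-30,-40),(-30,40)])/1e3))
E
```

```text
nest [0.5636 0.1362] -0.0233 [[-1.1, -0.9], [-0.4, 0.8], [0.6, 0.7], [0.9, -0.5]]
tile [0.5584 0.1378] -0.0384 [[-0.3, -0.0], [-0.1, 0.2], [0.0, 0.3], [0.3, -0.5]]
short [0.48   0.1742] -0.0313 [[0.3, -0.2], [0.2, 0.4], [-0.3, 0.2], [-0.2, -0.4]]
long [0.4788 0.1381] -0.0192 [[-0.3, -0.2], [-0.0, 0.0], [0.2, 0.2], [0.1, -0.0]]
holder [ 0.5091 -0.1626] -0.0028 [[-0.1, 0.2], [0.8, -0.8], [-0.3, -0.8], [-0.3, 1.4]]
```

```bash
python3 - <<'E'
from h import *; from station import *
delta(observe(),(0.5085,-0.1625,0.14),0.003)
E
```

```text
dxyz cm [-24.52  -2.61  11.96] w [ 0.0002 -0.002  -0.0254]
```

Emit:
send_rows(
  series=[
    {"dx": -24.5,"dy": -2.6,"dz": 12.0,"wx": 0,"wy": -0.002,"wz": -0.0254,"claw": 0},
    {"dx": -24.5,"dy": -2.6,"dz": 12.0,"wx": 0,"wy": -0.002,"wz": -0.0254,"claw": 0},
    {"dx": -24.5,"dy": -2.6,"dz": 12.0,"wx": 0,"wy": -0.002,"wz": -0.0254,"claw": 0},
    {"dx": -24.5,"dy": -2.6,"dz": 12.0,"wx": 0,"wy": -0.002,"wz": -0.0254,"claw": 0},
    {"dx": -24.5,"dy": -2.6,"dz": 12.0,"wx": 0,"wy": -0.002,"wz": -0.0254,"claw": 0},
    {"dx": -24.5,"dy": -2.6,"dz": 12.0,"wx": 0,"wy": -0.002,"wz": -0.0254,"claw": 0},
    {"dx": -24.5,"dy": -2.6,"dz": 12.0,"wx": 0,"wy": -0.002,"wz": -0.0254,"claw": 0},
  ],
)

```text
clock: 2.58
tcp_pos: [0.5096, -0.1616, 0.1404]
tool_rot: [[-0.004, 1.0, 0.002], [1.0, 0.004, -0.0], [-0.0, 0.002, -1.0]]
force: [-0.1, 0.7, 0.5]
gripper_width: 0.999
```

```bash
python3 - <<'E'
from h import *; from station import *
s=observe(); print(s["clock"],s["tcp_pos"],s["tool_rot"].round(3))
c=capture("wrist"); pickle.dump(c,open("w3.pkl","wb")); crop(c,160,110,320,240,2.5,"pics/w3.png")
E
```

```text
2.575 [ 0.50959478 -0.1616008   0.14043529] [[-0.004  1.     0.002]
 [ 1.     0.004 -0.   ]
 [-0.     0.002 -1.   ]]
```

View pics/w3.png

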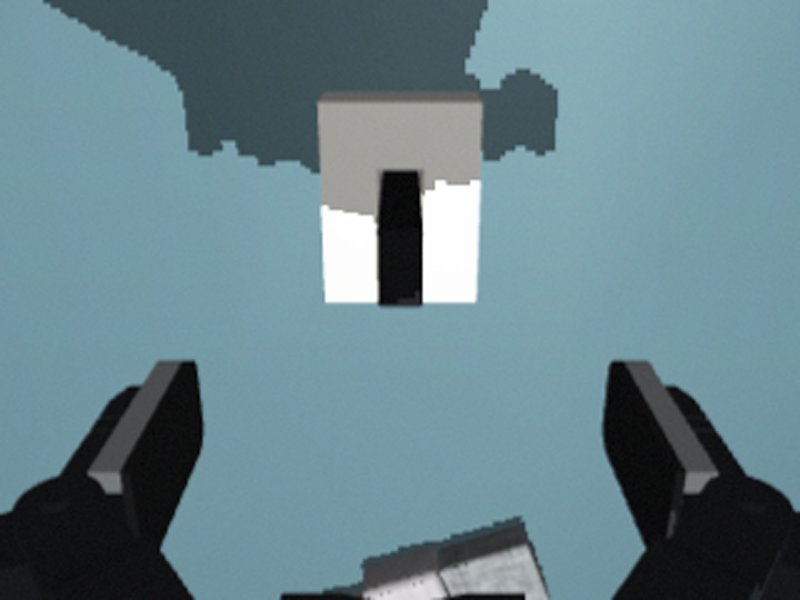

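```bash
python3 - <<'E'
from h import *; from station import *
c=pickle.load(open("w3.pkl","rb"))
u=lambda p,z: unproj(c,cr(p,2.5,160,110),z)
print("spacer",*fit(u([(422,226),(422,304),(378,304),(378,226)],.085),np.array([(7,13),(7,-13),(-7,-13),(-7,13)])/1e3))
print("holder",*fit(u([(482,102),(477,302),(326,302),(318,102)],.025),np.array([(30,40),(30,-40),(-30,-40),(-30,40)])/1e3))
delta(observe(),(0.5096,-0.1625,0.03),0.003)
E
```

```text
spacer [ 0.5091 -0.1617] 0.0029 [[-0.5, -0.3], [-0.2, 0.3], [0.2, 0.3], [0.5, -0.3]]
holder [ 0.5092 -0.1628] 0.0079 [[-0.3, -0.0], [0.3, -0.2], [-0.1, 0.1], [0.1, 0.2]]
dxyz cm [-0.09 -0.04 11.06] w [0.002  0.0003 0.0012]
```

Emit:
send_rows(
  series=[
    {"dx": -0.05,"dy": -0.05,"dz": 5.0,"wx": 0.002,"wy": 0,"wz": 0,"claw": 0},
    {"dx": -0.05,"dy": -0.05,"dz": 8.0,"wx": 0.002,"wy": 0,"wz": 0,"claw": 0},
    {"dx": -0.05,"dy": -0.05,"dz": 10.0,"wx": 0.002,"wy": 0,"wz": 0,"claw": 0},
    {"dx": -0.05,"dy": -0.05,"dz": 11.05,"wx": 0.002,"wy": 0,"wz": 0,"claw": 0},
    {"dx": -0.05,"dy": -0.05,"dz": 11.05,"wx": 0.002,"wy": 0,"wz": 0,"claw": 0},
  ],
)

```text
clock: 3.25
tcp_pos: [0.5091, -0.1628, 0.0294]
tool_rot: [[-0.003, 1.0, -0.001], [1.0, 0.003, -0.0], [-0.0, -0.001, -1.0]]
force: [0.0, -0.3, -0.1]
gripper_width: 1.001
```

```bash
python3 - <<'E'
from h import *; from station import *
s=observe(); print(s["clock"],s["tcp_pos"],s["tool_rot"].round(4),s["dq"].round(3))
E
```

```text
3.25 [ 0.50907882 -0.16278077  0.0294382 ] [[-3.5e-03  1.0e+00 -1.1e-03]
 [ 1.0e+00  3.5e-03 -1.0e-04]
 [-1.0e-04 -1.1e-03 -1.0e+00]] [-0.008 -0.016  0.016  0.014 -0.002 -0.002]
```

Aligned; now closing.

Emit:
send_rows(
  series=[
    {"dx": 0,"dy": 0,"dz": 0,"wx": 0,"wy": 0,"wz": 0,"claw": 255},
    {"dx": 0,"dy": 0,"dz": 0,"wx": 0,"wy": 0,"wz": 0,"claw": 255},
    {"dx": 0,"dy": 0,"dz": 0,"wx": 0,"wy": 0,"wz": 0,"claw": 255},
    {"dx": 0,"dy": 0,"dz": 0,"wx": 0,"wy": 0,"wz": 0,"claw": 255},
    {"dx": 0,"dy": 0,"dz": 0,"wx": 0,"wy": 0,"wz": 0,"claw": 255},
    {"dx": 0,"dy": 0,"dz": 0,"wx": 0,"wy": 0,"wz": 0,"claw": 255},
    {"dx": 0,"dy": 0,"dz": 0,"wx": 0,"wy": 0,"wz": 0,"claw": 255},
    {"dx": 0,"dy": 0,"dz": 0,"wx": 0,"wy": 0,"wz": 0,"claw": 255},
  ],
)

```text
clock: 4.25
tcp_pos: [0.509, -0.1636, 0.0297]
tool_rot: [[-0.002, 1.0, -0.001], [1.0, 0.002, -0.0], [-0.0, -0.001, -1.0]]
force: [-2.2, 0.5, 6.4]
gripper_width: 0.155
```

```bash
python3 - <<'E'
from h import *; from station import *
s=observe(); print(s["clock"],s["tcp_pos"],s["force"],s["gripper_width"]*85,s["dq"].round(3))
c=capture("wrist"); crop(c,160,110,320,240,2.5,"pics/w4.png")
E
```

```text
4.25 [ 0.50902326 -0.16362555  0.02966726] [-2.20473878  0.52405334  6.43444673] 13.177985579817346 [ 0.002 -0.001  0.001  0.001 -0.     0.   ]
```

View pics/w4.png

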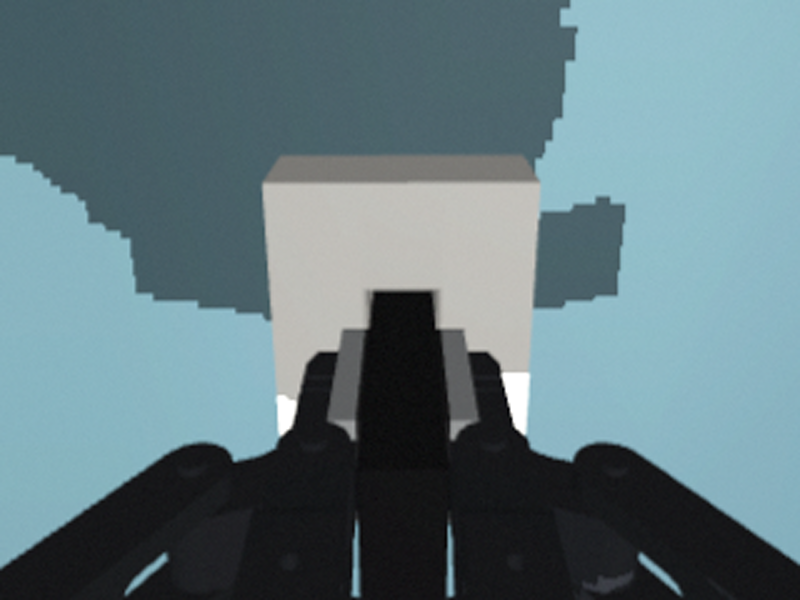

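Emit:
send_rows(
  series=[
    {"dx": 0,"dy": 0,"dz": -1,"wx": 0,"wy": 0,"wz": 0,"claw": 255},
    {"dx": 0,"dy": 0,"dz": -2.5,"wx": 0,"wy": 0,"wz": 0,"claw": 255},
    {"dx": 0,"dy": 0,"dz": -5,"wx": 0,"wy": 0,"wz": 0,"claw": 255},
    {"dx": 0,"dy": 0,"dz": -8,"wx": 0,"wy": 0,"wz": 0,"claw": 255},
    {"dx": 0,"dy": 0,"dz": -10,"wx": 0,"wy": 0,"wz": 0,"claw": 255},
  ],
)

```text
clock: 4.92
tcp_pos: [0.5097, -0.1637, 0.1317]
tool_rot: [[-0.002, 1.0, 0.001], [1.0, 0.002, -0.001], [-0.001, 0.001, -1.0]]
force: [0.3, -0.3, -1.0]
gripper_width: 0.161
```

```bash
python3 - <<'E'
from h import *; from station import *
s=observe(); print(s["clock"],s["tcp_pos"],s["force"],s["gripper_width"]*85,s["dq"].round(3))
delta(s,(0.513,0.172,0.13),-0.025)
c=capture("wrist"); pickle.dump(c,open("w5.pkl","wb"));crop(c,160,110,320,240,2.5,"pics/w5.png")
c=capture("scene"); pickle.dump(c,open("s5.pkl","wb"));crop(c,280,80,120,100,6,"pics/s5.png")
E
```

```text
4.925 [ 0.50966413 -0.16372921  0.13174779] [ 0.27448178 -0.33097234 -0.96847408] 13.674210134087565 [ 0.    -0.16   0.206  0.376  0.001  0.001]
dxyz cm [33.57  0.42  0.14] w [0.0011 0.0011 0.0275]
```

View pics/w5.png

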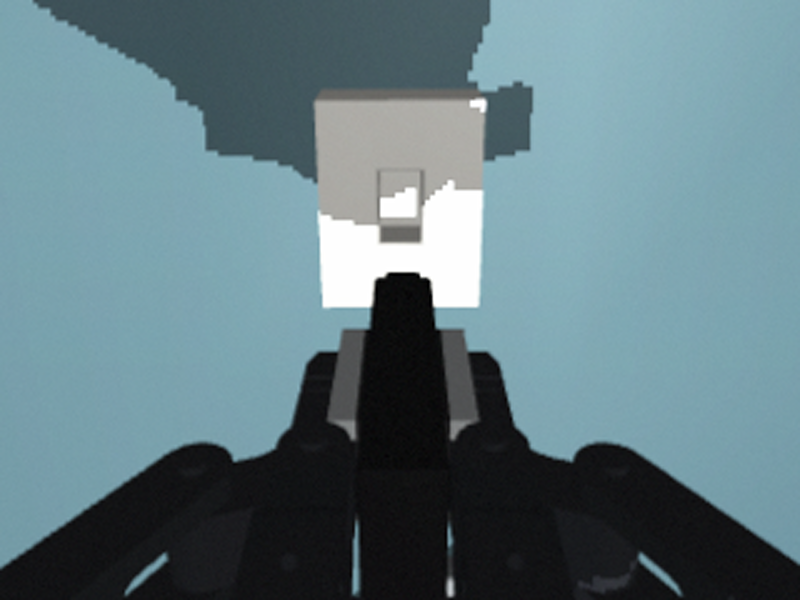

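View pics/s5.png

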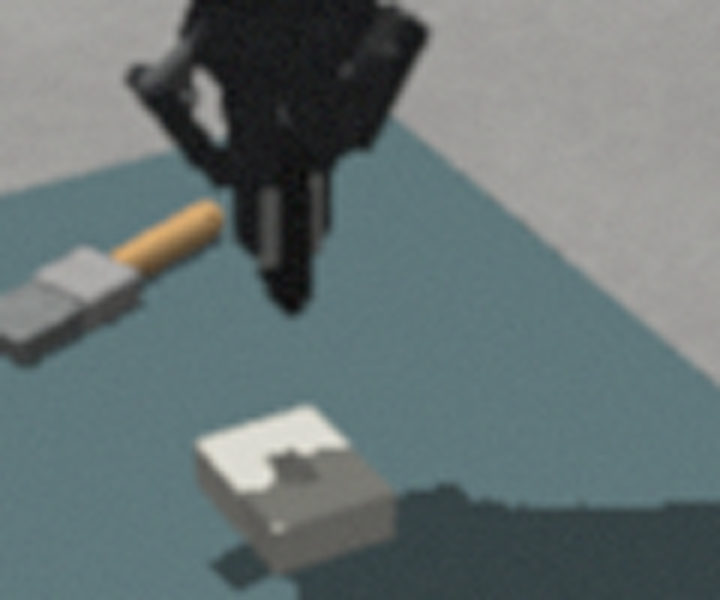

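Emit:
send_rows(
  series=[
    {"dx": 33.6,"dy": 0.4,"dz": 0,"wx": 0,"wy": 0,"wz": 0.0275,"claw": 255},
    {"dx": 33.6,"dy": 0.4,"dz": 0,"wx": 0,"wy": 0,"wz": 0.0275,"claw": 255},
    {"dx": 33.6,"dy": 0.4,"dz": 0,"wx": 0,"wy": 0,"wz": 0.0275,"claw": 255},
    {"dx": 33.6,"dy": 0.4,"dz": 0,"wx": 0,"wy": 0,"wz": 0.0275,"claw": 255},
    {"dx": 33.6,"dy": 0.4,"dz": 0,"wx": 0,"wy": 0,"wz": 0.0275,"claw": 255},
    {"dx": 33.6,"dy": 0.4,"dz": 0,"wx": 0,"wy": 0,"wz": 0.0275,"claw": 255},
    {"dx": 33.6,"dy": 0.4,"dz": 0,"wx": 0,"wy": 0,"wz": 0.0275,"claw": 255},
    {"dx": 33.6,"dy": 0.4,"dz": 0,"wx": 0,"wy": 0,"wz": 0.0275,"claw": 255},
    {"dx": 33.6,"dy": 0.4,"dz": 0,"wx": 0,"wy": 0,"wz": 0.0275,"claw": 255},
  ],
)

```text
clock: 6.15
tcp_pos: [0.5123, 0.1714, 0.1291]
tool_rot: [[0.027, 1.0, -0.001], [1.0, -0.027, -0.0], [-0.0, -0.001, -1.0]]
force: [-0.4, 0.9, -0.9]
gripper_width: 0.157
```

```bash
python3 - <<'E'
from h import *; from station import *
s=observe(); print(s["clock"],s["tcp_pos"],s["tool_rot"].round(4),s["force"],s["gripper_width"]*85,s["dq"].round(3))
c=capture("wrist"); pickle.dump(c,open("w6.pkl","wb"));crop(c,160,110,320,240,2.5,"pics/w6.png")
E
```

```text
6.15 [0.5122559  0.17139781 0.12913868] [[ 2.660e-02  9.996e-01 -1.200e-03]
 [ 9.996e-01 -2.660e-02 -4.000e-04]
 [-5.000e-04 -1.200e-03 -1.000e+00]] [-0.35192133  0.85283661 -0.9262826 ] 13.376421811795442 [-0.002 -0.001  0.003  0.     0.003  0.002]
```

View pics/w6.png

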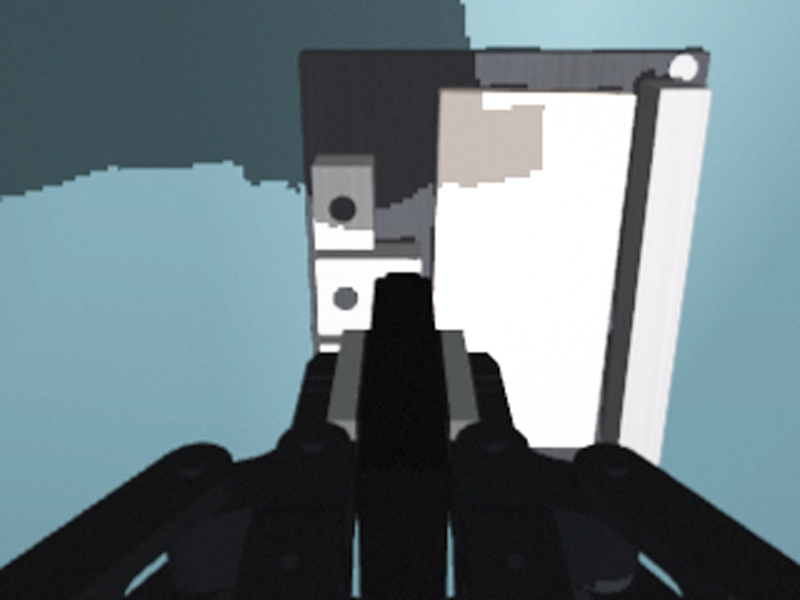

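```bash
python3 - <<'E'
from h import *; from station import *
c=pickle.load(open("w6.pkl","rb"))
crop(c,290,200,60,60,10,"pics/w6f.png"); crop(c,278,128,70,85,8,"pics/w6s.png")
u=lambda p,z: unproj(c,cr(p,2.5,160,110),z)
print("short",*fit(u([(373,166),(374,248),(315,248),(313,166)],.026),np.array([(22,16),(22,-16),(0,-16),(0,16)])/1e3))
print(u([(439,90),(436,240),(636,93)],.018))
print("shoulder",u([(375,279),(433,279)],.112))
E
```

```text
short [0.48   0.1747] -0.033 [[-0.3, -0.2], [-0.1, 0.4], [0.0, 0.2], [0.4, -0.4]]
[[0.52638853 0.21486741 0.018     ]
 [0.52470035 0.15790106 0.018     ]
 [0.59632754 0.21197165 0.018     ]]
shoulder [[0.50603015 0.18427639 0.112     ]
 [0.52021183 0.18390997 0.112     ]]
```

View pics/w6f.png

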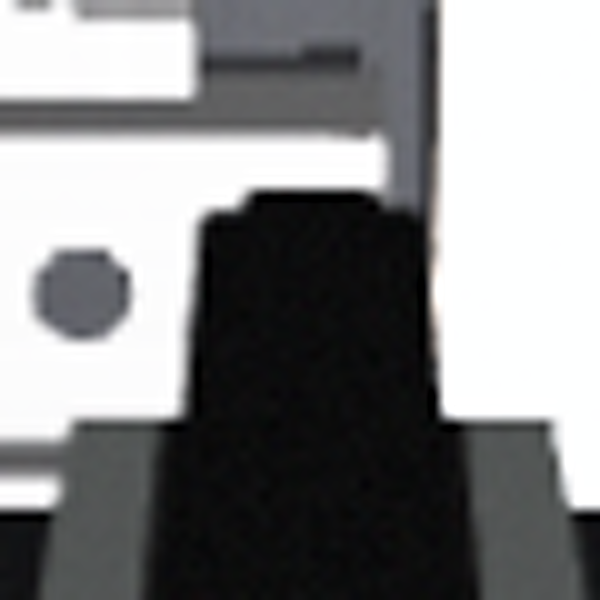

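View pics/w6s.png

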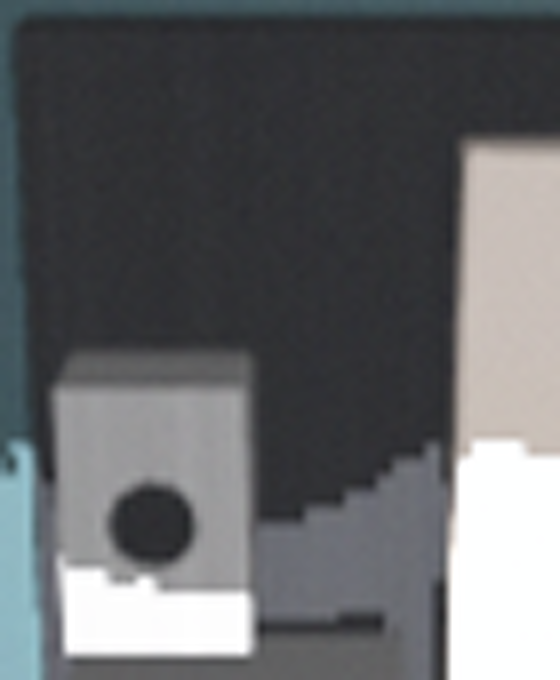

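Emit:
send_rows(
  series=[
    {"dx": 0.3,"dy": 0,"dz": 3,"wx": -0.001,"wy": 0,"wz": -0.002,"claw": 255},
    {"dx": 0.3,"dy": 0,"dz": 5.5,"wx": -0.001,"wy": 0,"wz": -0.002,"claw": 255},
    {"dx": 0.3,"dy": 0,"dz": 6.5,"wx": -0.001,"wy": 0,"wz": -0.002,"claw": 255},
    {"dx": 0.3,"dy": 0,"dz": 7,"wx": -0.001,"wy": 0,"wz": -0.002,"claw": 255},
    {"dx": 0.3,"dy": 0,"dz": 7,"wx": -0.001,"wy": 0,"wz": -0.002,"claw": 255},
  ],
)

```text
clock: 6.82
tcp_pos: [0.5126, 0.1754, 0.0597]
tool_rot: [[0.023, 1.0, 0.001], [1.0, -0.023, -0.0], [-0.0, 0.001, -1.0]]
force: [-0.6, 0.2, -0.6]
gripper_width: 0.154
```

```bash
python3 - <<'E'
from h import *; from station import *
s=observe(); print(s["clock"],s["tcp_pos"],s["tool_rot"].round(4),s["force"],s["gripper_width"]*85,s["dq"].round(3))
c=capture("wrist"); pickle.dump(c,open("w7.pkl","wb"));crop(c,230,140,190,140,4,"pics/w7.png")
E
```

```text
6.825 [0.51261293 0.17537    0.05965036] [[ 2.340e-02  9.997e-01  6.000e-04]
 [ 9.997e-01 -2.340e-02 -2.000e-04]
 [-1.000e-04  6.000e-04 -1.000e+00]] [-0.62716214  0.22298268 -0.56900616] 13.109073998682604 [ 0.002 -0.009  0.007  0.007 -0.001  0.   ]
```

View pics/w7.png

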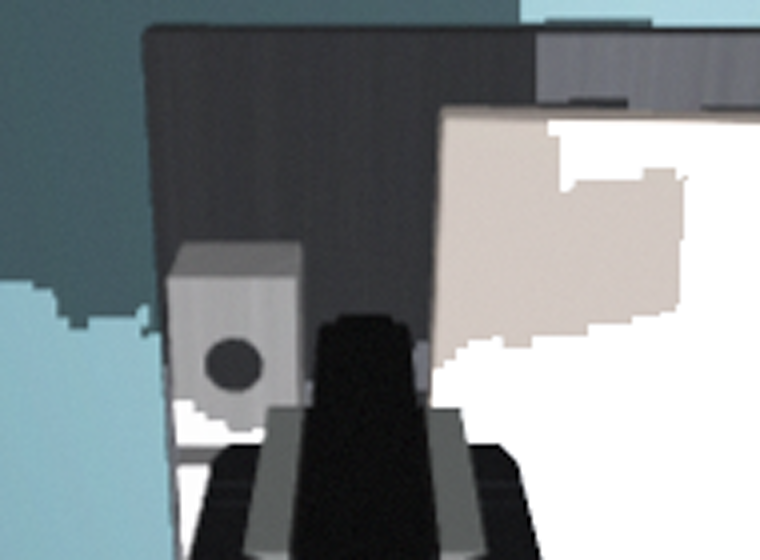

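Emit:
send_rows(
  series=[
    {"dx": -0.05,"dy": 0,"dz": 1,"wx": 0,"wy": 0,"wz": 0,"claw": 255},
    {"dx": -0.05,"dy": 0,"dz": 1.8,"wx": 0,"wy": 0,"wz": 0,"claw": 255},
    {"dx": -0.05,"dy": 0,"dz": 2.4,"wx": 0,"wy": 0,"wz": 0,"claw": 255},
    {"dx": -0.05,"dy": 0,"dz": 2.4,"wx": 0,"wy": 0,"wz": 0,"claw": 255},
  ],
)

```text
clock: 7.38
tcp_pos: [0.5117, 0.1749, 0.0346]
tool_rot: [[0.023, 1.0, -0.001], [1.0, -0.023, -0.0], [-0.001, -0.001, -1.0]]
force: [0.7, -0.2, -0.4]
gripper_width: 0.156
```

Emit:
send_rows(
  series=[
    {"dx": 0,"dy": 0,"dz": 0.15,"wx": 0,"wy": 0,"wz": 0,"claw": 255},
    {"dx": 0,"dy": 0,"dz": 0.25,"wx": 0,"wy": 0,"wz": 0,"claw": 255},
    {"dx": 0,"dy": 0,"dz": 0.25,"wx": 0,"wy": 0,"wz": 0,"claw": 255},
  ],
)

```text
clock: 7.75
tcp_pos: [0.5123, 0.175, 0.0328]
tool_rot: [[0.023, 1.0, 0.0], [1.0, -0.023, -0.0], [-0.0, 0.0, -1.0]]
force: [-0.0, -0.4, -1.0]
gripper_width: 0.156
```

Emit:
send_rows(
  series=[
    {"dx": 0,"dy": 0,"dz": 0.1,"wx": 0,"wy": 0,"wz": 0,"claw": 255},
    {"dx": 0,"dy": 0,"dz": 0.1,"wx": 0,"wy": 0,"wz": 0,"claw": 255},
  ],
)

```text
clock: 8.0
tcp_pos: [0.5124, 0.175, 0.0326]
tool_rot: [[0.023, 1.0, 0.001], [1.0, -0.023, -0.0], [-0.0, 0.001, -1.0]]
force: [-2.8, -1.0, 10.5]
gripper_width: 0.159
```

Emit:
send_rows(
  series=[
    {"dx": 0,"dy": 0.1,"dz": -0.06,"wx": 0,"wy": 0,"wz": 0,"claw": 255},
    {"dx": 0,"dy": 0.25,"dz": -0.06,"wx": 0,"wy": 0,"wz": 0,"claw": 255},
    {"dx": 0,"dy": 0.4,"dz": -0.06,"wx": 0,"wy": 0,"wz": 0,"claw": 255},
    {"dx": 0,"dy": 0.55,"dz": -0.06,"wx": 0,"wy": 0,"wz": 0,"claw": 255},
    {"dx": 0,"dy": 0.55,"dz": -0.06,"wx": 0,"wy": 0,"wz": 0,"claw": 255},
  ],
)

```text
clock: 8.62
tcp_pos: [0.5142, 0.175, 0.0326]
tool_rot: [[0.022, 1.0, -0.006], [1.0, -0.022, 0.0], [-0.0, -0.006, -1.0]]
force: [-14.6, -0.1, 20.2]
gripper_width: 0.158
```

```bash
python3 - <<'E'
from h import *; from station import *
s=observe(); print(s["clock"],s["tcp_pos"],s["tool_rot"].round(4),s["force"],s["gripper_width"]*85,s["dq"].round(3))
c=capture("wrist"); pickle.dump(c,open("w8.pkl","wb"));crop(c,230,100,190,140,4,"pics/w8.png")
E
```

```text
8.625 [0.51424989 0.1749875  0.03259427] [[ 2.250e-02  9.997e-01 -5.900e-03]
 [ 9.997e-01 -2.250e-02  0.000e+00]
 [-1.000e-04 -5.900e-03 -1.000e+00]] [-14.62184227  -0.0984593   20.16730322] 13.395147165963804 [-0.    -0.002 -0.003 -0.001 -0.001 -0.001]
```

View pics/w8.png

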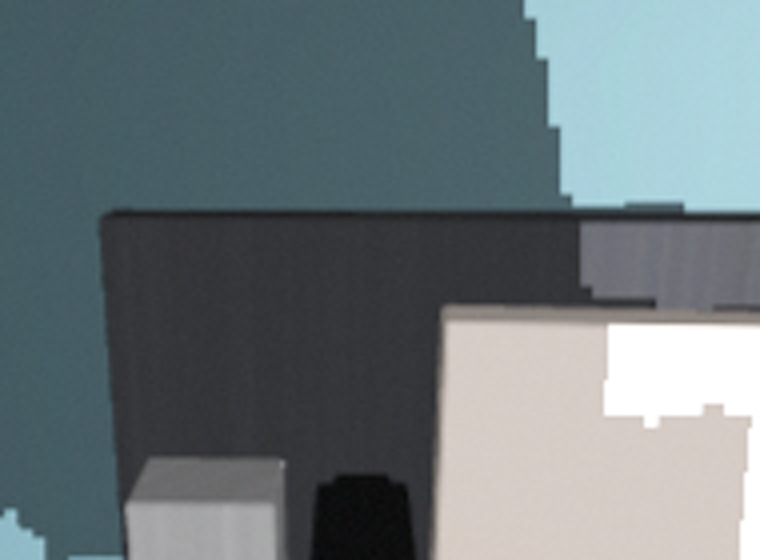

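Emit:
send_rows(
  series=[
    {"dx": 0,"dy": -0.3,"dz": -0.08,"wx": 0,"wy": 0,"wz": 0,"claw": 255},
    {"dx": 0,"dy": -0.3,"dz": -0.08,"wx": 0,"wy": 0,"wz": 0,"claw": 255},
  ],
)

```text
clock: 8.93
tcp_pos: [0.515, 0.175, 0.0332]
tool_rot: [[0.023, 1.0, 0.001], [1.0, -0.023, -0.0], [-0.0, 0.001, -1.0]]
force: [-0.4, -0.5, -1.0]
gripper_width: 0.157
```

```bash
python3 - <<'E'
from h import *; from station import *
s=observe(); print(s["clock"],s["tcp_pos"],s["tool_rot"].round(4),s["force"],s["wrist_torque"],s["gripper_width"]*85)
E
```

```text
8.925 [0.51498054 0.17499199 0.03317672] [[ 2.300e-02  9.997e-01  7.000e-04]
 [ 9.997e-01 -2.300e-02 -2.000e-04]
 [-2.000e-04  7.000e-04 -1.000e+00]] [-0.44139358 -0.49674519 -1.00452057] [ 0.00165372 -0.00434549  0.00369164] 13.385966936455073
```

Emit:
send_rows(
  series=[
    {"dx": 0,"dy": 0.12,"dz": 0,"wx": 0,"wy": 0,"wz": 0,"claw": 255},
    {"dx": 0,"dy": 0.25,"dz": 0,"wx": 0,"wy": 0,"wz": 0,"claw": 255},
    {"dx": 0,"dy": 0.4,"dz": 0,"wx": 0,"wy": 0,"wz": 0,"claw": 255},
    {"dx": 0,"dy": 0.4,"dz": 0,"wx": 0,"wy": 0,"wz": 0,"claw": 255},
  ],
)

```text
clock: 9.43
tcp_pos: [0.5186, 0.1748, 0.033]
tool_rot: [[0.023, 1.0, -0.0], [1.0, -0.023, -0.0], [-0.0, -0.0, -1.0]]
force: [-1.0, -0.1, -0.4]
gripper_width: 0.157
```

```bash
python3 - <<'E'
from h import *; from station import *
s=observe(); print(s["clock"],s["tcp_pos"],s["tool_rot"].round(4),s["force"],s["wrist_torque"],s["gripper_width"]*85)
E
```

```text
9.425 [0.5186047  0.17483899 0.03298615] [[ 2.320e-02  9.997e-01 -4.000e-04]
 [ 9.997e-01 -2.320e-02 -2.000e-04]
 [-2.000e-04 -4.000e-04 -1.000e+00]] [-1.00481191 -0.12943985 -0.4481502 ] [ 0.06772663  0.22717068 -0.04062872] 13.317405366845438
```

Emit:
send_rows(
  series=[
    {"dx": 0,"dy": 0.1,"dz": 0,"wx": 0,"wy": 0,"wz": 0,"claw": 255},
    {"dx": 0,"dy": 0.2,"dz": 0,"wx": 0,"wy": 0,"wz": 0,"claw": 255},
    {"dx": 0,"dy": 0.3,"dz": 0,"wx": 0,"wy": 0,"wz": 0,"claw": 255},
    {"dx": 0,"dy": 0.3,"dz": 0,"wx": 0,"wy": 0,"wz": 0,"claw": 255},
  ],
)

```text
clock: 9.93
tcp_pos: [0.5212, 0.1747, 0.033]
tool_rot: [[0.023, 1.0, -0.001], [1.0, -0.023, -0.0], [-0.0, -0.001, -1.0]]
force: [-4.3, 0.0, 0.2]
gripper_width: 0.157
```

```bash
python3 - <<'E'
from h import *; from station import *
s=observe(); print(s["clock"],s["tcp_pos"],s["tool_rot"].round(4),s["force"],s["wrist_torque"],s["gripper_width"]*85)
c=capture("wrist"); pickle.dump(c,open("w9.pkl","wb"));crop(c,220,60,200,150,4,"pics/w9.png")
c=capture("top"); pickle.dump(c,open("t9.pkl","wb"));crop(c,220,170,90,75,8,"pics/t9.png")
E
```

```text
9.925 [0.52117536 0.17474219 0.0330057 ] [[ 2.300e-02  9.997e-01 -1.000e-03]
 [ 9.997e-01 -2.300e-02 -4.000e-04]
 [-4.000e-04 -1.000e-03 -1.000e+00]] [-4.29007988  0.04414161  0.17887093] [ 0.02508574  0.90529577 -0.01802827] 13.311449262327734
```

View pics/w9.png

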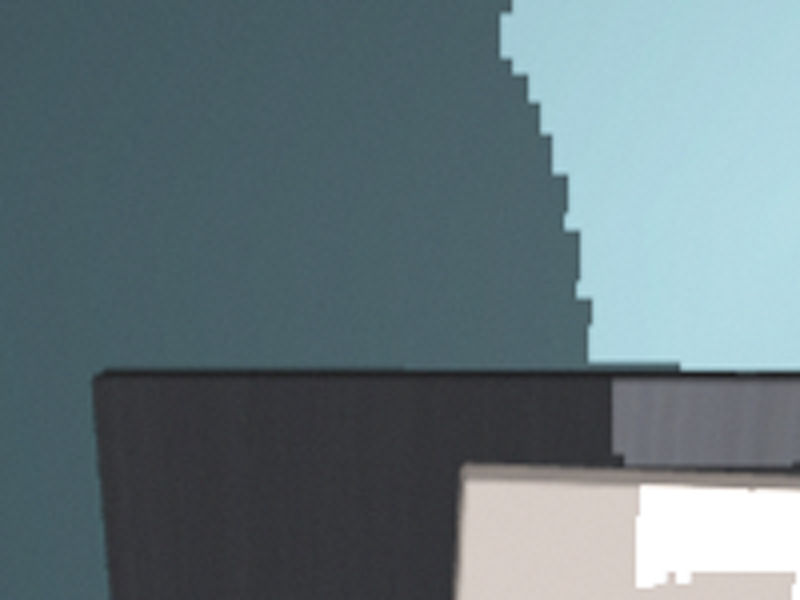

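View pics/t9.png

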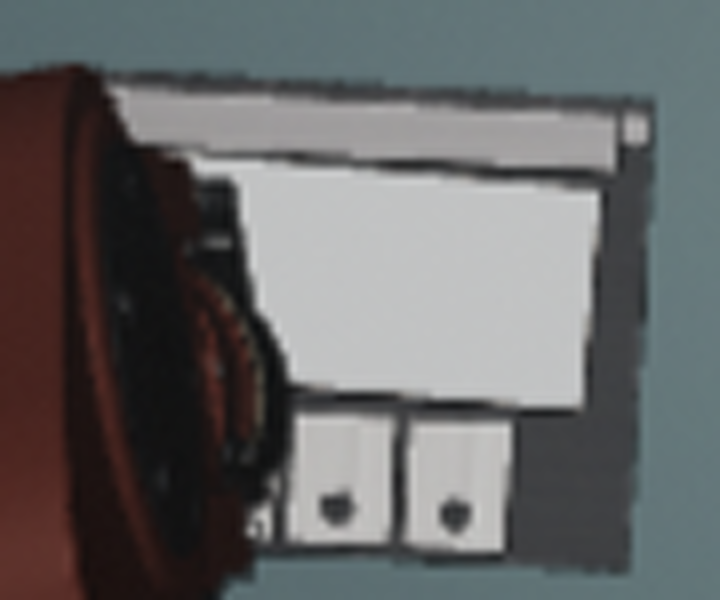

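Emit:
send_rows(
  series=[
    {"dx": 0,"dy": 0.1,"dz": 0,"wx": 0,"wy": 0,"wz": 0,"claw": 255},
    {"dx": 0,"dy": 0.2,"dz": 0,"wx": 0,"wy": 0,"wz": 0,"claw": 255},
    {"dx": 0,"dy": 0.2,"dz": 0,"wx": 0,"wy": 0,"wz": 0,"claw": 255},
  ],
)

```text
clock: 10.4
tcp_pos: [0.5217, 0.1745, 0.0327]
tool_rot: [[0.023, 1.0, -0.004], [1.0, -0.023, -0.001], [-0.001, -0.003, -1.0]]
force: [-8.5, -0.8, 3.4]
gripper_width: 0.152
```

```bash
python3 - <<'E'
from h import *; from station import *
s=observe(); print(s["clock"],s["tcp_pos"],s["tool_rot"].round(4),s["force"],s["wrist_torque"],s["gripper_width"]*85)
E
```

```text
10.4 [0.52171827 0.17445338 0.03274291] [[ 2.300e-02  9.997e-01 -3.500e-03]
 [ 9.997e-01 -2.300e-02 -8.000e-04]
 [-9.000e-04 -3.500e-03 -1.000e+00]] [-8.45966762 -0.75355041  3.44637725] [-0.11935605  2.04691643 -0.12011861] 12.89357836868008
```

Emit:
send_rows(
  series=[
    {"dx": 0,"dy": 0.1,"dz": 0,"wx": 0,"wy": 0,"wz": 0,"claw": 255},
    {"dx": 0,"dy": 0.15,"dz": 0,"wx": 0,"wy": 0,"wz": 0,"claw": 255},
    {"dx": 0,"dy": 0.15,"dz": 0,"wx": 0,"wy": 0,"wz": 0,"claw": 255},
    {"dx": 0,"dy": 0.15,"dz": 0,"wx": 0,"wy": 0,"wz": 0,"claw": 255},
  ],
)

```text
clock: 10.9
tcp_pos: [0.5219, 0.1744, 0.0327]
tool_rot: [[0.023, 1.0, -0.006], [1.0, -0.023, -0.001], [-0.001, -0.006, -1.0]]
force: [-12.7, -1.1, 9.0]
gripper_width: 0.158
```

```bash
python3 - <<'E'
from h import *; from station import *
s=observe(); print(s["clock"],s["tcp_pos"],s["tool_rot"].round(4),s["force"],s["wrist_torque"],s["gripper_width"]*85)
c=capture("wrist"); pickle.dump(c,open("w10.pkl","wb"));crop(c,160,110,320,240,2.5,"pics/w10.png")
c=capture("top"); pickle.dump(c,open("t10.pkl","wb"));crop(c,220,170,90,75,8,"pics/t10.png")
c=capture("scene"); pickle.dump(c,open("s10.pkl","wb"));crop(c,320,180,120,100,7,"pics/s10.png")
E
```

```text
10.9 [0.5218771  0.17443274 0.03268741] [[ 2.280e-02  9.997e-01 -5.800e-03]
 [ 9.997e-01 -2.280e-02 -8.000e-04]
 [-9.000e-04 -5.700e-03 -1.000e+00]] [-12.68900493  -1.06443606   9.0454543 ] [-0.0507446   3.13753836 -0.03622436] 13.470864256971259
```

View pics/w10.png

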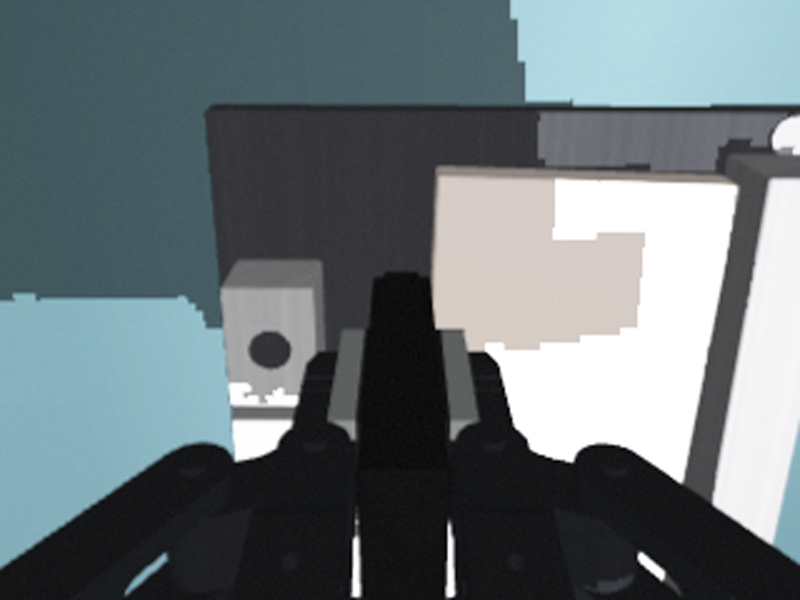

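View pics/t10.png

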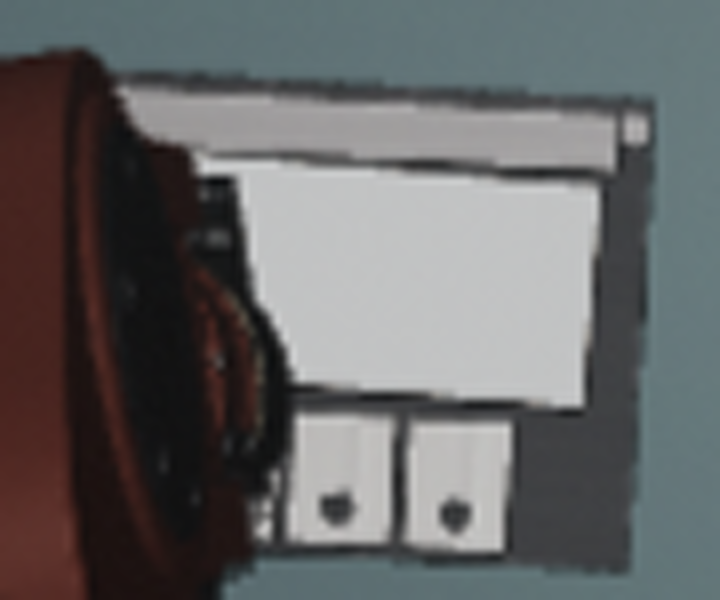

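View pics/s10.png

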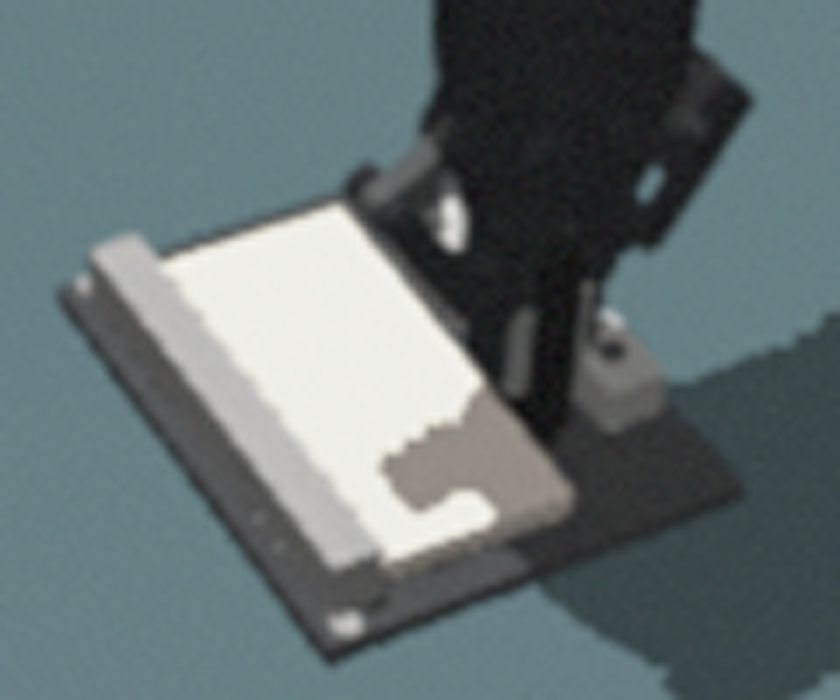

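```bash
python3 - <<'E'
from h import *
c=pickle.load(open("w10.pkl","rb"))
crop(c,420,160,80,150,5,"pics/w10r.png"); crop(c,320,165,140,70,5.5,"pics/w10e.png")
# predicted flush tile outline and fence top edge with nest pose
for o in [(0.563,0.1362)]:
  R=lambda p:np.array(o)+np.array(p)@np.array([[np.cos(-.0233),-np.sin(-.0233)],[np.sin(-.0233),np.cos(-.0233)]]).T
  for nm,p,z in [("tileTL",(-.035,.075),.018),("tileTR",(.035,.075),.018),("tileBR",(.035,-.075),.018),("fence top +y",(.035,.08),.03),("fence top -y",(.035,-.08),.03),("short face",(-.063,.036),.026)]:
    q=R(p); print(nm,q.round(4),(proj(c,[*q,z])[0]).round(1))
E
```

```text
tileTL [0.5298 0.212 ] [332.8 183.2]
tileTR [0.5997 0.2104] [455.  183.5]
tileBR [0.5962 0.0604] [423.6 376.2]
fence top +y [0.5999 0.2154] [466.5 180.9]
fence top -y [0.5961 0.0554] [428.4 396.9]
short face [0.5009 0.1737] [285.1 250. ]
```

View pics/w10r.png

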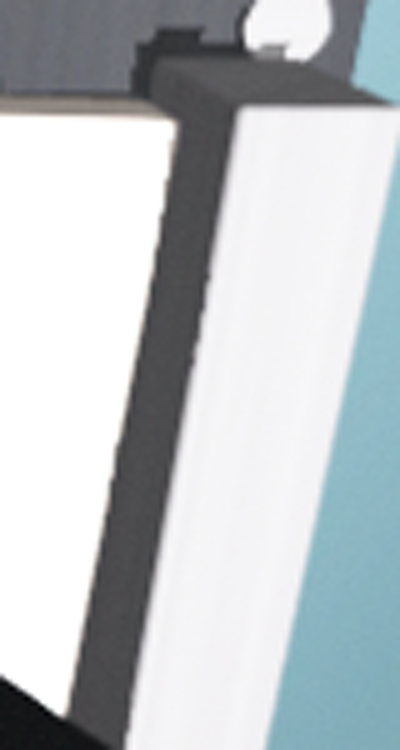

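View pics/w10e.png

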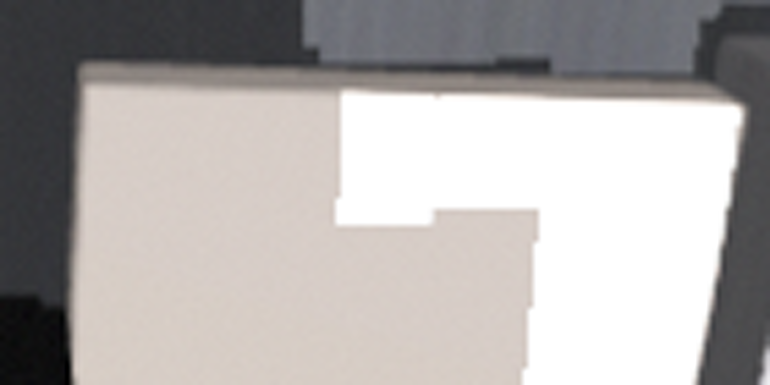

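```bash
cat > edge.py <<'E'
from h import *
def sub(c,zt,rows,x0,x1,thr,rise):  # subpixel crossing per row
    g=c["img"].mean(2); out=[]
    for r in rows:
        a,b=x0(r),x1(r); v=g[r,a:b]
        idx=np.where((v[:-1]>thr)!=(v[1:]>thr))[0]
        out+= [(a+i+(thr-v[i])/(v[i+1]-v[i]),r,(v[i+1]>v[i])) for i in idx]
    return out
def edges(c,r0=190,r1=300):
    g=c["img"].mean(2).astype(float); T=[];F=[]
    for r in range(r0,r1):
        v=g[r]; 
        # dark strip: scan from right fence-bright region
        i=639
        xs=[j for j in range(400,520) if (v[j]-150)*(v[j+1]-150)<0]
        f=[j for j in xs if v[j]>150]; q=[j for j in xs if v[j]<150]
        if f and q:
            j=f[0]; T.append((j+(150-v[j])/(v[j+1]-v[j]),r)); k=[z for z in q if z>j]
            if k: k=k[0]; F.append((k+(150-v[k])/(v[k+1]-v[k]),r))
    P=unproj(c,T,.018); Q=unproj(c,F,.030)
    for it in range(3):
        a=np.polyfit(P[:,1],P[:,0],1); e=P[:,0]-np.polyval(a,P[:,1]); P=P[abs(e)<max(.0006,2*e.std())]
        b=np.polyfit(Q[:,1],Q[:,0],1); e=Q[:,0]-np.polyval(b,Q[:,1]); Q=Q[abs(e)<max(.0006,2*e.std())]
    print("n",len(P),len(Q),"yaw tile",(-a[0]).round(4),"yaw fence",(-b[0]).round(4),"gap mm at y=.21,.175,.136,.066:",[(1e3*(np.polyval(b,y)-np.polyval(a,y))).round(2) for y in (.21,.175,.136,.066)])
E
python3 - <<'E'
from edge import *
edges(pickle.load(open("w10.pkl","rb")))
E
```

```text
n 108 108 yaw tile -0.0498 yaw fence -0.0269 gap mm at y=.21,.175,.136,.066: [np.float64(0.0), np.float64(0.8), np.float64(1.7), np.float64(3.3)]
```

Emit:
send_rows(
  series=[
    {"dx": 0,"dy": 0,"dz": -0.06,"wx": 0,"wy": 0,"wz": 0,"claw": 255},
    {"dx": 0,"dy": 0.1,"dz": -0.08,"wx": 0,"wy": 0,"wz": 0,"claw": 255},
    {"dx": 0,"dy": 0.1,"dz": -0.08,"wx": 0,"wy": 0,"wz": 0,"claw": 255},
  ],
)

```text
clock: 11.42
tcp_pos: [0.5225, 0.1735, 0.0328]
tool_rot: [[0.023, 1.0, -0.007], [1.0, -0.023, -0.003], [-0.003, -0.007, -1.0]]
force: [-12.3, -5.4, 2.0]
gripper_width: 0.153
```

```bash
cat > st.py <<'E'
from edge import *; from station import *
s=observe(); print(s["clock"],s["tcp_pos"],s["tool_rot"].round(4),s["force"],s["wrist_torque"],s["gripper_width"]*85)
c=capture("wrist"); pickle.dump(c,open("wl.pkl","wb")); edges(c)
E
python3 st.py
```

```text
11.425 [0.52247945 0.17352876 0.03280763] [[ 0.0233  0.9997 -0.0068]
 [ 0.9997 -0.0233 -0.0026]
 [-0.0028 -0.0067 -1.    ]] [-12.25746315  -5.37475205   2.02744252] [-0.86758187  2.83139899 -0.0793004 ] 13.003438261963874
n 110 110 yaw tile -0.0357 yaw fence -0.0266 gap mm at y=.21,.175,.136,.066: [np.float64(0.09), np.float64(0.41), np.float64(0.76), np.float64(1.4)]
```

Emit:
send_rows(
  series=[
    {"dx": -0.05,"dy": 0.05,"dz": -0.02,"wx": 0,"wy": 0,"wz": 0,"claw": 255},
    {"dx": -0.1,"dy": 0.1,"dz": -0.03,"wx": 0,"wy": 0,"wz": 0,"claw": 255},
    {"dx": -0.1,"dy": 0.1,"dz": -0.03,"wx": 0,"wy": 0,"wz": 0,"claw": 255},
  ],
)

```text
clock: 11.85
tcp_pos: [0.5229, 0.1726, 0.0329]
tool_rot: [[0.023, 1.0, -0.008], [1.0, -0.023, -0.002], [-0.003, -0.008, -1.0]]
force: [-13.4, -2.8, 1.6]
gripper_width: 0.151
```

```bash
python3 st.py
```

```text
11.85 [0.52288335 0.17257186 0.03285224] [[ 0.0231  0.9997 -0.0078]
 [ 0.9997 -0.0232 -0.0024]
 [-0.0026 -0.0077 -1.    ]] [-13.38764391  -2.81811594   1.57930292] [-0.75226352  3.04221802 -0.01782163] 12.836137224480108
n 110 110 yaw tile -0.0268 yaw fence -0.0268 gap mm at y=.21,.175,.136,.066: [np.float64(0.14), np.float64(0.14), np.float64(0.15), np.float64(0.15)]
```

Emit:
send_rows(
  series=[
    {"dx": 0,"dy": 0.02,"dz": 0.01,"wx": 0,"wy": 0,"wz": 0,"claw": 255},
    {"dx": 0,"dy": 0.02,"dz": 0.01,"wx": 0,"wy": 0,"wz": 0,"claw": 255},
    {"dx": 0,"dy": 0.02,"dz": 0.01,"wx": 0,"wy": 0,"wz": 0,"claw": 255},
    {"dx": 0,"dy": 0.02,"dz": 0.01,"wx": 0,"wy": 0,"wz": 0,"claw": 255},
    {"dx": 0,"dy": 0.02,"dz": 0.01,"wx": 0,"wy": 0,"wz": 0,"claw": 255},
    {"dx": 0,"dy": 0.02,"dz": 0.01,"wx": 0,"wy": 0,"wz": 0,"claw": 255},
    {"dx": 0,"dy": 0.02,"dz": 0.01,"wx": 0,"wy": 0,"wz": 0,"claw": 255},
    {"dx": 0,"dy": 0.02,"dz": 0.01,"wx": 0,"wy": 0,"wz": 0,"claw": 255},
  ],
)

```text
clock: 12.9
tcp_pos: [0.5228, 0.1726, 0.0328]
tool_rot: [[0.023, 1.0, -0.008], [1.0, -0.023, -0.002], [-0.003, -0.008, -1.0]]
force: [-13.5, -3.5, 3.3]
gripper_width: 0.155
```

```bash
python3 st.py; python3 - <<'E'
from h import *; from station import *
c=pickle.load(open("wl.pkl","rb")); crop(c,160,110,320,240,2.5,"pics/w12.png")
c=capture("scene"); crop(c,320,180,120,100,7,"pics/s12.png")
E
```

```text
12.9 [0.52282828 0.17258459 0.03279825] [[ 0.023   0.9997 -0.0082]
 [ 0.9997 -0.0231 -0.0025]
 [-0.0026 -0.0081 -1.    ]] [-13.52122624  -3.53923869   3.26882509] [-0.7956925   3.27270841 -0.01582894] 13.208080769266783
n 109 109 yaw tile -0.0268 yaw fence -0.0265 gap mm at y=.21,.175,.136,.066: [np.float64(0.13), np.float64(0.14), np.float64(0.15), np.float64(0.17)]
```

View pics/w12.png

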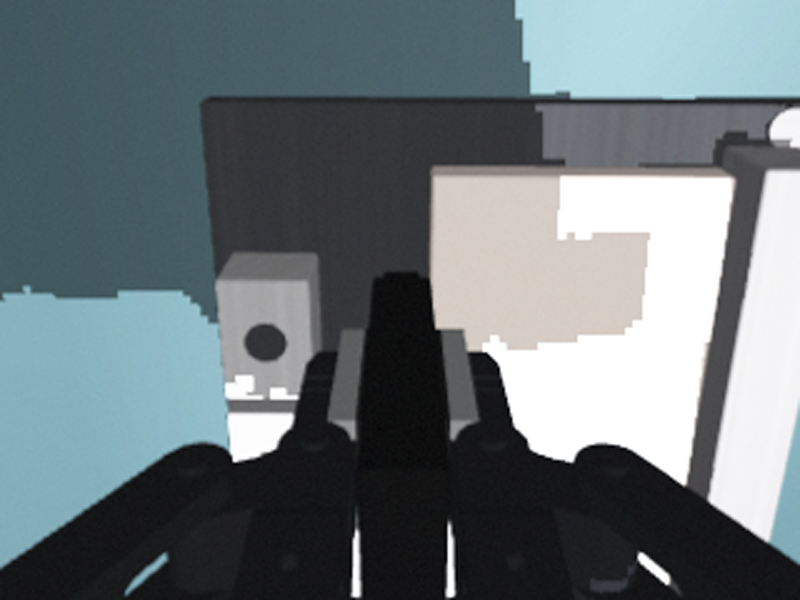

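View pics/s12.png

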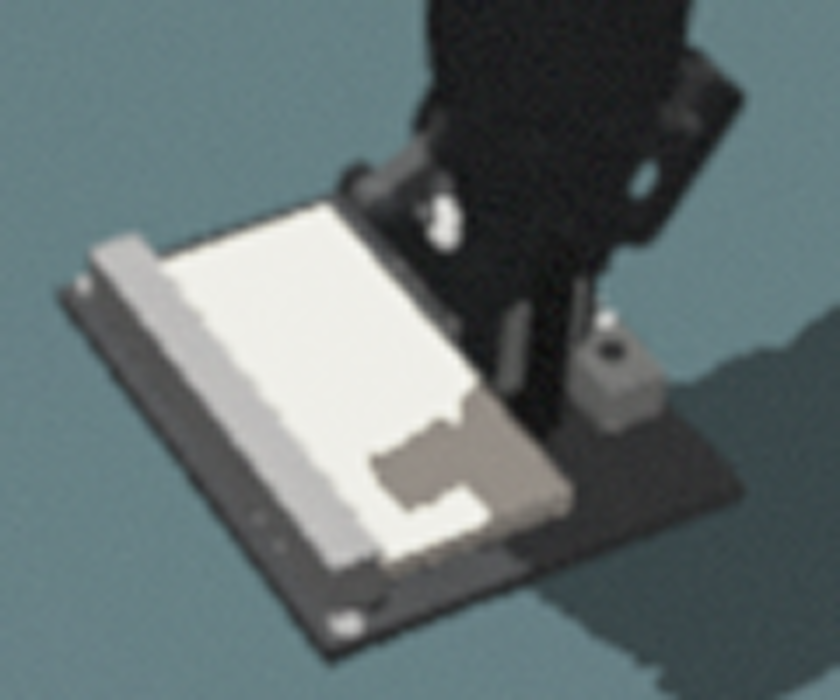

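```bash
python3 -c "
from station import *
print(close_job())"
```

```text
the job is handed in; nothing more can be done
None
```

I took the spacer out of its holder and lowered it onto the base plate in the gap in front of the short stop. I then pushed the tile until its long edge lay flush along the fence. I handed the job in at about 13 s of the 42 s allowed, still gripping the spacer and pressing on the tile.

**Last checks**
- **Tile:** its edge is parallel to the fence, with both yaws about -0.027 rad. The remaining gap measured an even 0.13–0.17 mm, which is within the camera calibration error.
- **Push:** 13.5 N towards the fence, steady over the 1 s hold before hand-in. There was also 3.5 N sideways and 3.3 N upward from the foot on the plate.
- **Spacer:** gripped at an opening of 13.2 mm. The tool stood at the height where the foot had first touched the plate (0.0328 m against 0.0326 m).

**What did not go smoothly**
- **Foot stuck:** on the first push the foot stuck on the plate, with 15 N sideways and 20 N down. I backed off, lifted it about 0.5 mm and pushed again.
- **Tile turned:** the tile first turned onto its left (+y) corner, leaving about 3.3 mm at the right. A firmer push with the foot unloaded squared it.
- **Refused call:** the first move call was refused, apparently because every key has to be given in each row. The arm did not move.

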